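# Clear the analyser lid and load a specimen pot

### The job

Somebody has left the amber bottle on the lid of the bench analyser. Move it to the green mat and stand it there upright with its whole base on the mat, then swing the analyser's lid up and back past upright so that it stays open, and stand the yellow-capped specimen pot upright on the floor of the open sample chamber. Set the bottle and the pot down without tipping or dropping them, and leave the canister, the wash bottle and the steel dish as they are.

Things in the scene. Friction and masses are not known exactly. Their poses are not given: they have to be found in the camera images.
- analyser: Pale bench analyser, fixed. Origin: centre of the underside of its open-topped sample chamber; x points from the lid's handle side to its hinge side, z up. Chamber outside 150 (x) by 180 (y) by 85 high, walls and floor 6 thick, inside 138 by 168. A control panel block 75 wide, as deep and high, with screen and coloured buttons, adjoins it on the -y side (y = -91 to -166). (Sizes in mm.)
- analyser_in (a point): Centre of the sample chamber's inner floor, 6 above the table; axes as the analyser's. The lid covers it until opened. (Sizes in mm.)
- lid (a joint): Lid of the sample chamber, 150 (x) by 180 (y) by 12 thick, on top of the chamber walls (its top is 97.5 above the table), hinged along the chamber's far (+x) upper edge. Value in rad: 0 closed, 1.57 upright, 1.85 fully back at its stop. The hinge is stiff, so it stays where it is left. (Sizes in mm.)
- lid_hinge (a point): Middle of the lid's hinge line, 75 ahead (+x) of the analyser's origin and 85.5 above its underside; it turns with the lid, its y axis lies along the hinge. (Sizes in mm.)
- lid_handle (a point): Middle of the grey bar handle that stands out from the lid's front edge: a round bar 11 in diameter, 90 long, parallel to the hinge (analyser y), its axis 35 out from the front edge on two posts (38 either side of the middle), at mid-thickness of the lid (closed: 185 before the hinge line, 91.5 above the table). Moves with the lid; axes as the lid's. (Sizes in mm.)
- amber_bottle: Closed red-brown bottle with a paper label, standing on the lid: body 56 in diameter and straight up to 88, shoulder to 101, orange-brown cap 30 in diameter, total height 120. About 0.2 kg. Origin: centre of its underside, z up its axis. (Sizes in mm.)
- mat: Flat square green mat, 150 by 150 by 4 thick, fixed on the table. Origin: centre of its underside; its top is 4 above the table. (Sizes in mm.)
- pot: Specimen pot standing on the table: white tapered body 52 to 54 in diameter and 46 high, under a yellow screw cap 58 in diameter and 26 high (46 to 72 above its underside). About 0.13 kg. Origin: centre of its underside, z up its axis. (Sizes in mm.)
- canister: Bystander: lidded stainless canister, 84 in diameter, 126 high with its knob. Origin: centre of its underside. (Sizes in mm.)
- wash_bottle: Bystander: pale blue bottle with a blue nozzle cap, 64 in diameter, 190 high. Origin: centre of its underside. (Sizes in mm.)
- dish: Bystander: shallow steel dish, 70 (x) by 150 (y) by 28 high, beyond the analyser. Origin: centre of its underside. (Sizes in mm.)
There are look-alikes about, which are no part of the job. Several things look just like the pot: the one meant starts farthest to the robot's right.

How it is judged:
By the outcome, as a careful person would: the job done as asked, in the order asked, and still so for the second after the job is handed in, with the robot touching nothing.
It also fails if it takes over 70 s, if anything falls off the work surface, if the arm or the gripper's body presses on something with over 40 N, if the wrist force passes 120 N, or if a joint passes its speed limit or range.

### The arm

A 6-joint arm with a two-finger parallel gripper is mounted at the origin on the work surface. World frame = base frame: x ahead of the robot, y to its left, z up, the work surface at z = 0. Lengths are in m, angles in rad, forces in N, time in s.
With the tool pointing down it reaches from about 0.325 to 0.775 m from the base axis. Payload 5.5 kg.
Tool frame: the origin (TCP) lies between the finger pads; the fingertips stand 25 mm ahead of it and the grasp point (between the pads) lies 6 mm ahead of it; z points along the fingers, y is the line along which they close (so a half turn about z gives the same grasp; the last joint's range is limited). The gripper opens to 85 mm and grips with 20 to 120 N. Pads are 22 mm wide; open, the fingers measure 114 mm over their backs; the gripper's body (76 mm by 85 mm) begins 54 mm behind the grasp point. The pads swing forward as they close: fully open they stand 13 mm farther back than shut.
Start: joints at [1.095, 0.091, 1.231, -0, 1.82, -0.057], TCP at [0.244, 0.548, 0.256] pointing down, gripper open.
Joint ranges: [-2.87, 2.87], [-0.86, 2.18], [0.17, 2.46], [-1.51, 4.65], [0.06, 2.69], [-2.65, 2.65]. Speed limits (rad/s): [2.57, 2.57, 3.01, 3.14, 3.14, 3.14].

### API

Orientations are given as a rotation vector (axis times angle).
In Python, from bench import state, capture, job_done gives the robot as it stands.
- The arm moves only by the tool play_rows, never from a script. Its argument "rows" is a list of rows, each a list of 5 numbers: the gripper command: -1 is fully open, 1 is shut, values between are in proportion, then the shift along the tool's x, y, z in m, then the turn about the tool's z in rad. In form: [[claw, x, y, z, spin], ...]. A call has 1 to 20 rows; each row shifts and turns the commanded pose from where the row before left it, along the tool's axes as they then stand; what a row does not reach is not made up. A row lasts 1/12 s, in which the tool goes at most 41.7 mm and 7.16 degrees, less where a joint would pass 70% of its speed; a pose out of reach is approached as far as the arm can. A call with a gripper value outside its range is refused whole. The fingers move at their own pace and stop on an object; "newtons" is the grip in N (left out, the last holds). Time passes only in rows, so rows that do not move let the fingers close. It gives the time, the measured TCP pose, the force, the opening and the grip force at its end, in the units of the state.
- state(): the state, without advancing time (a new reading comes with each control period).
- capture(name): name is "scene" or "side" or "wrist"; returns a dict with "frame" (480x640x3 uint8, red, green, blue), "vertical_fov" (degrees; the focal length in pixels is half the picture's height over the tangent of half this angle, whatever the lens; pixels are square), "cx", "cy" (the principal point, pixels), "rvec" (rotation vector, rad) and "tvec" (3), from world to camera coordinates, as OpenCV has them. Camera axes: x right, y down, z forward; pixel columns grow to the right and rows downward; lengths in m; the calibration is good to about 2 mm. A picture is of the moment at which its call begins. There is no depth.
- job_done(): hands the job in; it is judged then, once.
The state is a dict: "t": time; "joint_pos": joint angles; "qd": joint speeds; "tau": joint torques, N m; "tool_pos": TCP position; "tcp_rot": TCP orientation; "wrist_force": force on the tool from outside, world axes, zero at the start; "ft_torque": the same for the moment, N m; "opening": finger opening in m; "grasp_force": force on a finger pad.
Only numpy, scipy, OpenCV 4.12 (cv2) and the standard library are available. Lean on these libraries where they do the work, as an engineer would, in place of code of your own. Each camera call takes 0.05 s, during which the arm holds its last target. There are 200 camera calls.

## Working session

There is one attempt and no reset: what is moved stays moved. The work goes in short steps, Python scripts to look and compute and a tool call to move; the robot and the scene stay as the last step left them, time stands still between calls to the robot, and variables do not carry over. Pictures are saved under pics/ and viewed, at most 10 in all, crops included, and the job is handed in when it is done.

Besides the shell and the picture viewer there is one more tool, called after "Request:" by a JSON object that holds its "name" and its "arguments". play_rows: Moves the arm, as the interface text tells. Its arguments: {"type":"object","properties":{"rows":{"type":"array","items":{"type":"array","items":{"type":"number"}}},"newtons":{"type":"number"}},"required":["rows"]}

```bash
mkdir -p pics; ls; cat > h.py <<'E'
import numpy as np, cv2
from bench import state, capture, job_done
def K(c):
    f=240/np.tan(np.radians(c["vertical_fov"])/2)
    return np.array([[f,0,c["cx"]],[0,f,c["cy"]],[0,0,1.]])
def ray(c,u,v):
    R=cv2.Rodrigues(np.array(c["rvec"],float))[0]; t=np.array(c["tvec"],float)
    return -R.T@t, R.T@np.linalg.inv(K(c))@np.array([u,v,1.])
def onz(c,u,v,z):
    o,d=ray(c,u,v); return o+d*(z-o[2])/d[2]
def proj(c,p):
    return cv2.projectPoints(np.array(p,float).reshape(-1,1,3),np.array(c["rvec"],float),np.array(c["tvec"],float),K(c),None)[0].reshape(-1,2)
def save(c,n): cv2.imwrite(f"pics/{n}.png",c["frame"][:,:,::-1])
E
python3 - <<'E'
from h import *
import pickle
C={n:capture(n) for n in("scene","side","wrist")}
pickle.dump(C,open("c0.pkl","wb"))
for n in C: save(C[n],n+"0"); print(n,ray(C[n],320,240),C[n]["vertical_fov"])
s=state(); print(s)
E
```

```text
pics
scene (array([ 1.32324944, -0.26559492,  1.0997233 ]), array([-0.58770996,  0.26204449, -0.76548834])) 43.800963330824096
side (array([-0.1451834 , -0.79000714,  0.84336503]), array([ 0.52779527,  0.64036045, -0.55825874])) 48.38729585359115
wrist (array([0.17078448, 0.58056837, 0.37392588]), array([ 0.28788879, -0.12004952, -0.9501644 ])) 71.39377885339368
{'t': 0.15, 'joint_pos': array([ 1.09527783e+00,  9.17392316e-02,  1.23162220e+00, -1.32514890e-05,
        1.81978164e+00, -5.67205505e-02]), 'qd': array([-0.00065108, -0.00119153, -0.00384308,  0.00106084, -0.00021456,
       -0.00098437]), 'tau': array([ 1.75932819e-03, -4.59370923e+01, -4.18527603e+01, -4.99123030e-05,
        9.56262520e-03,  5.89405977e-05]), 'tool_pos': array([0.24393691, 0.54798968, 0.25537135]), 'tcp_rot': array([-6.52971903e-01, -3.07257915e+00,  2.35467764e-03]), 'wrist_force': array([-0.34887265, -1.07242022, -0.46129915]), 'ft_torque': array([-0.05733527, -0.00611967, -0.02804333]), 'grasp_force': 0.0, 'opening': 0.08547903219089487}
```

View pics/scene0.png

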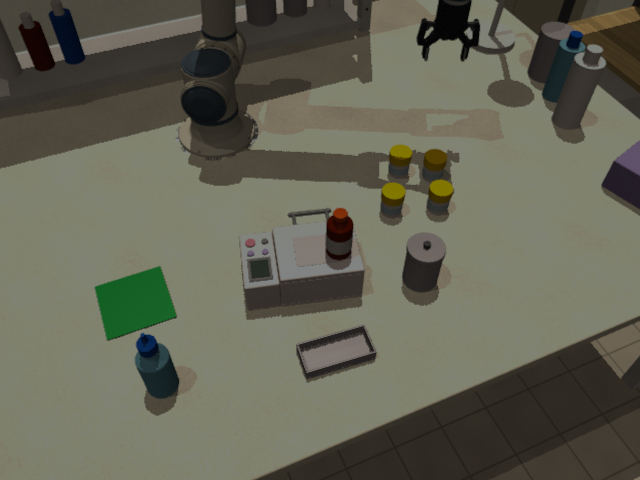

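View pics/side0.png

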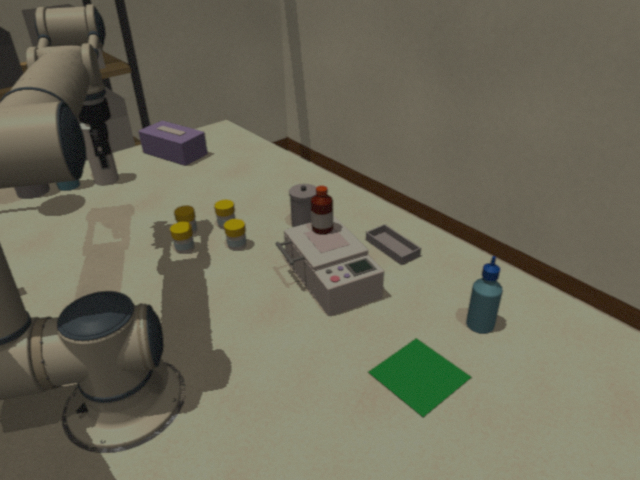

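The scene view shows the bottle at (340,235) on the lid, handle at (310,212), mat at (135,302), and pots at (400,160), (435,163), (393,200) and (440,196). In this view the robot's right is the image left. The side view shows the same things, with the bottle at (321,212).

```bash
python3 - <<'E'
from h import *
import pickle
C=pickle.load(open("c0.pkl","rb"))
def blobs(c,lo,hi,amin):
    h=cv2.cvtColor(c["frame"],cv2.COLOR_RGB2HSV); m=cv2.inRange(h,lo,hi)
    n,l,s,ce=cv2.connectedComponentsWithStats(m)
    return [(ce[i],s[i]) for i in range(1,n) if s[i][4]>=amin],l
for n in("scene","side"):
    c=C[n]
    b,_=blobs(c,(18,150,60),(35,255,255),60)
    for ce,s in b: print(n,"yel",ce.round(),s[4],onz(c,*ce,0.06).round(3))
    b,_=blobs(c,(50,120,40),(75,255,255),500)
    for ce,s in b: print(n,"mat",ce.round(),s,onz(c,*ce,0.004).round(3))
    b,_=blobs(c,(0,180,130),(14,255,255),30)
    for ce,s in b: print(n,"cap",ce.round(),s,onz(c,*ce,0.2075).round(3))
    # mat corners
    h=cv2.cvtColor(c["frame"],cv2.COLOR_RGB2HSV); m=cv2.inRange(h,(50,120,40),(75,255,255))
    k=max(cv2.findContours(m,0,2)[0],key=cv2.contourArea)
    q=cv2.boxPoints(cv2.minAreaRect(k)); a=cv2.approxPolyDP(k,8,True)[:,0]
    print([onz(c,*p,.004)[:2].round(3) for p in a.astype(float)])
a=cv2.resize(C["scene"]["frame"][190:320,230:380],None,fx=5,fy=4.6*5/4.6,interpolation=cv2.INTER_CUBIC)[:600]
a=cv2.convertScaleAbs(a,alpha=1.4)
cv2.imwrite("pics/an.png",a[:600,:,::-1])
E
```

```text
scene yel [401. 152.] 271 [0.332 0.402 0.06 ]
scene yel [435. 157.] 273 [0.383 0.476 0.06 ]
scene yel [441. 188.] 339 [0.487 0.43  0.06 ]
scene yel [393. 191.] 336 [0.451 0.317 0.06 ]
scene mat [134. 303.] [  95  267   81   73 3800] [ 0.488 -0.338  0.004]
[array([ 0.412, -0.265]), array([ 0.412, -0.41 ]), array([ 0.557, -0.41 ]), array([ 0.557, -0.265])]
side yel [224. 208.] 258 [0.496 0.422 0.06 ]
side yel [182. 223.] 593 [0.364 0.425 0.06 ]
side yel [234. 227.] 307 [0.459 0.312 0.06 ]
side mat [419. 376.] [ 369  339  101   77 3959] [ 0.479 -0.343  0.004]
[array([ 0.555, -0.267]), array([ 0.41 , -0.267]), array([ 0.413, -0.412]), array([ 0.556, -0.409])]
```

View pics/an.png

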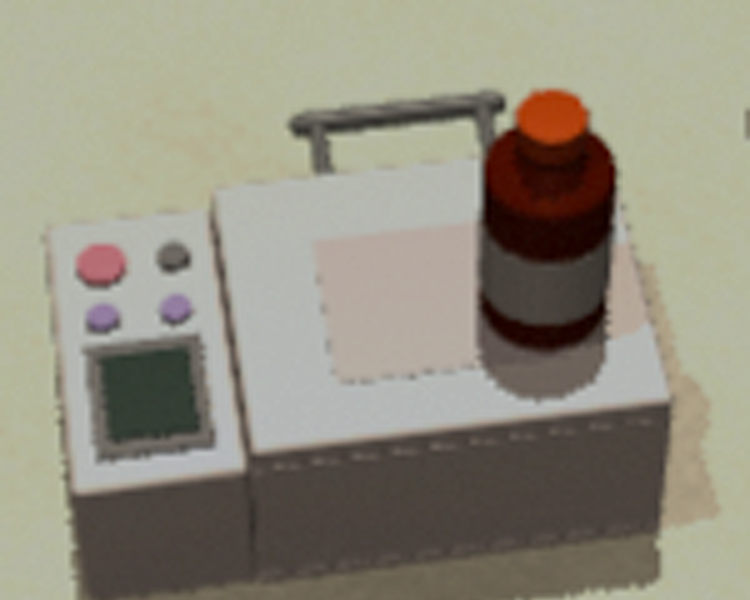

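The crop shows handle ends at (292,125) and (500,100), lid corners at (214,192), (255,450) and (668,402), and the bottle cap top centred at (552,116).

```bash
python3 - <<'E'
from h import *
import pickle
C=pickle.load(open("c0.pkl","rb")); c=C["scene"]
P=lambda u,v,z: onz(c,230+u/5,190+v/5,z)
a,b=P(292,123,.0915),P(502,101,.0915); A,B,D=P(214,192,.0975),P(255,450,.0975),P(668,402,.0975)
print("handle",a,b,np.linalg.norm(a-b),(a+b)/2)
print("lid",A,B,D,np.linalg.norm(A-B),np.linalg.norm(B-D), "yaw",np.degrees(np.arctan2(-(D-B)[0],(D-B)[1])),np.degrees(np.arctan2((B-A)[1],(B-A)[0])))
print("center",(A+D)/2)
print("bottle",P(552,114,.2175), "base front",P(543,346,.0975))
h=cv2.cvtColor(C["side"]["frame"],cv2.COLOR_RGB2HSV); s=C["side"]
print("cap side",onz(s,321,189,.2175), "canister,wash,dish approx",onz(c,426,243,.126),onz(c,160,385,0),onz(c,336,350,.028))
print(cv2.Rodrigues(state()["tcp_rot"])[0].round(3))
E
```

```text
handle [0.45138531 0.04309654 0.0915    ] [0.47622937 0.13717366 0.0915    ] 0.09730227470275547 [0.46380734 0.0901351  0.0915    ]
lid [ 0.48182983 -0.00597548  0.0975    ] [ 0.62180513 -0.04011779  0.0975    ] [0.66623604 0.12883695 0.0975    ] 0.14407907645955229 0.17469919850615126 yaw -14.73377514808603 -13.70773206135317
center [0.57403294 0.06143073 0.0975    ]
bottle [0.59639574 0.10243853 0.2175    ] base front [0.61843583 0.09282309 0.0975    ]
cap side [0.59219439 0.0968141  0.2175    ] canister,wash,dish approx [0.67102661 0.27184558 0.126     ] [ 0.70164176 -0.33350697  0.        ] [0.78112727 0.01534307 0.028     ]
[[-0.914  0.407 -0.001]
 [ 0.407  0.914 -0.001]
 [ 0.    -0.002 -1.   ]]
```

Request:
{"name": "play_rows", "arguments": {"rows": [[-1,0,0,-0.005,0.1167],[-1,0,0,-0.005,0.1167],[-1,0,0,-0.005,0.1167],[-1,0,0,-0.005,0.1167],[-1,0,0,-0.005,0.1167],[-1,0,0,-0.005,0.1167],[-1,0,0,-0.005,0.1167],[-1,0,0,-0.005,0.1167],[-1,0,0,-0.005,0.1167],[-1,0,0,-0.005,0.1167],[-1,0,0,-0.005,0.1167],[-1,0,0,-0.005,0.1167]]}}

```text
t: 1.15
tool_pos: [0.244, 0.5481, 0.316]
tcp_rot: [2.485, 1.922, -0.001]
wrist_force: [-0.7, 0.9, -0.6]
opening: 0.0857
grasp_force: 0.0
```

Request:
{"name": "play_rows", "arguments": {"rows": [[-1,-0.0174,0.0225,0,0],[-1,-0.0174,0.0225,0,0],[-1,-0.0174,0.0225,0,0],[-1,-0.0174,0.0225,0,0],[-1,-0.0174,0.0225,0,0],[-1,-0.0174,0.0225,0,0],[-1,-0.0174,0.0225,0,0],[-1,-0.0174,0.0225,0,0],[-1,-0.0174,0.0225,0,0],[-1,-0.0174,0.0225,0,0],[-1,-0.0174,0.0225,0,0],[-1,-0.0174,0.0225,0,0],[-1,-0.0174,0.0225,0,0],[-1,-0.0174,0.0225,0,0],[-1,-0.0174,0.0225,0,0],[-1,-0.0174,0.0225,0,0],[-1,-0.0174,0.0225,0,0],[-1,-0.0174,0.0225,0,0],[-1,-0.0174,0.0225,0,0],[-1,-0.0174,0.0225,0,0]]}}

```text
t: 2.82
tool_pos: [0.5953, 0.0989, 0.3158]
tcp_rot: [-2.479, -1.929, 0.001]
wrist_force: [0.8, 0.9, 0.4]
opening: 0.0857
grasp_force: 0.0
```

Request:
{"name": "play_rows", "arguments": {"rows": [[-1,0,0,0,0],[-1,0,0,0,0],[-1,0,0,0,0]]}}

```text
t: 3.07
tool_pos: [0.5944, 0.1005, 0.3159]
tcp_rot: [-2.479, -1.929, 0.001]
wrist_force: [0.5, -0.1, 0.5]
opening: 0.0855
grasp_force: 0.0
```

```bash
python3 - <<'E'
from h import *
c=capture("wrist"); save(c,"w1"); s=state(); print(s["t"],s["tool_pos"],cv2.Rodrigues(s["tcp_rot"])[0].round(3))
h=cv2.cvtColor(c["frame"],cv2.COLOR_RGB2HSV); m=cv2.inRange(h,(3,170,120),(16,255,255))
n,l,st,ce=cv2.connectedComponentsWithStats(m)
for i in range(1,n):
  if st[i][4]>100: print(ce[i],st[i],onz(c,*ce[i],.2175))
E
```

```text
3.1167 [0.59422826 0.10091413 0.31626552] [[ 0.245  0.969 -0.   ]
 [ 0.969 -0.245  0.   ]
 [ 0.    -0.    -1.   ]]
[320.00480769 248.28461538] [ 300  231   39   39 1040] [0.59798474 0.10287889 0.2175    ]
```

View pics/w1.png

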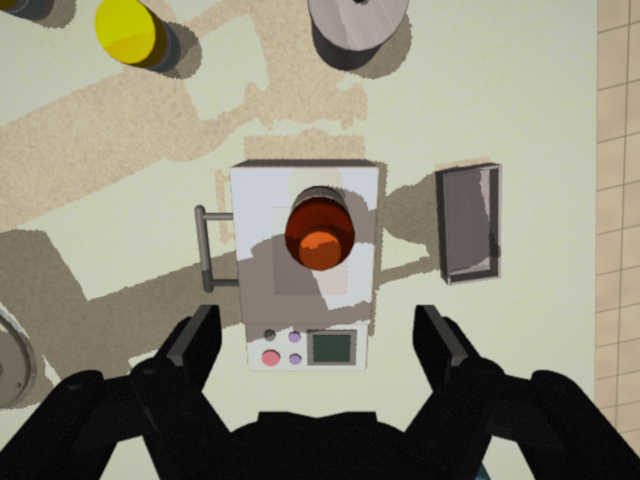

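The wrist view shows the cap at (320,248), the handle bar from (200,210) to (208,288), and the dish and canister clear of the grasp.

Request:
{"name": "play_rows", "arguments": {"rows": [[-1,0.003,0.003,0.0125,0],[-1,0,0,0.0125,0],[-1,0,0,0.0125,0],[-1,0,0,0.0125,0],[-1,0,0,0.0125,0],[-1,0,0,0.0125,0],[-1,0,0,0.0125,0],[-1,0,0,0.0125,0],[-1,0,0,0.0125,0],[-1,0,0,0.0125,0],[-1,0,0,0.0115,0],[-1,0,0,0,0],[-1,0,0,0,0]]}}

```text
t: 4.2
tool_pos: [0.5979, 0.1023, 0.1787]
tcp_rot: [-2.479, -1.928, 0.002]
wrist_force: [0.3, -0.8, 0.3]
opening: 0.0854
grasp_force: 0.0
```

Request:
{"name": "play_rows", "arguments": {"rows": [[0.5,0,0,0,0],[0.5,0,0,0,0],[0.5,0,0,0,0],[0.5,0,0,0,0],[0.5,0,0,0,0],[0.5,0,0,0,0],[0.5,0,0,0,0],[0.5,0,0,0,0]], "newtons": 40}}

```text
t: 4.87
tool_pos: [0.5986, 0.1025, 0.1813]
tcp_rot: [2.479, 1.929, 0.003]
wrist_force: [-1.6, -0.4, 5.8]
opening: 0.0546
grasp_force: 42.8
```

```bash
python3 - <<'E'
from h import *
import pickle
s=state(); print(s["tool_pos"],s["opening"],s["grasp_force"],s["wrist_force"])
E
```

```text
[0.59859976 0.1024751  0.18130095] 0.05456304559394324 42.793336221948266 [-1.64510762 -0.44066216  5.80007819]
```

Request:
{"name": "play_rows", "arguments": {"rows": [[0.5,0,0,-0.005,0],[0.5,0,0,-0.01,0],[0.5,0,0,-0.015,0],[0.5,0,0,-0.015,0],[0.5,0,0,-0.01,0],[0.5,0,0,-0.005,0],[0.5,0,0,0,0]]}}

```text
t: 5.45
tool_pos: [0.5988, 0.1024, 0.2413]
tcp_rot: [2.479, 1.928, 0.003]
wrist_force: [-1.1, -0.8, -2.0]
opening: 0.0546
grasp_force: 42.9
```

Request:
{"name": "play_rows", "arguments": {"rows": [[0.5,-0.008,0,0,0],[0.5,-0.015,0,0,0],[0.5,-0.025,0,0,0],[0.5,-0.027,0,0,0],[0.5,-0.027,0,0,0],[0.5,-0.027,0,0,0],[0.5,-0.027,0,0,0],[0.5,-0.027,0,0,0],[0.5,-0.027,0,0,0],[0.5,-0.027,-0.001,0,0],[0.5,-0.027,-0.001,0,0],[0.5,-0.027,-0.001,0,0],[0.5,-0.027,0,0,0],[0.5,-0.027,0,0,0],[0.5,-0.027,0,0,0],[0.5,-0.027,0,0,0],[0.5,-0.027,0,0,0],[0.5,-0.02,0,0,0],[0.5,-0.009,0,0,0],[0.5,0,0,0,0]]}}

```text
t: 7.12
tool_pos: [0.4817, -0.3401, 0.2385]
tcp_rot: [-2.482, -1.924, 0.002]
wrist_force: [0.1, 0.6, -2.5]
opening: 0.0547
grasp_force: 42.9
```

Request:
{"name": "play_rows", "arguments": {"rows": [[0.5,0,0,0,0],[0.5,0,0,0,0],[0.5,0,0,0,0]]}}

```text
t: 7.37
tool_pos: [0.4838, -0.3368, 0.2398]
tcp_rot: [-2.478, -1.931, -0.0]
wrist_force: [-0.0, 0.5, -2.1]
opening: 0.0546
grasp_force: 42.9
```

Request:
{"name": "play_rows", "arguments": {"rows": [[0.5,0,0,0.008,0],[0.5,0,0,0.012,0],[0.5,0,0,0.015,0],[0.5,0,0,0.015,0],[0.5,0,0,0.015,0],[0.5,0,0,0.015,0],[0.5,0,0,0.015,0],[0.5,0,0,0.015,0],[0.5,0,0,0.013,0],[0.5,0,0,0.01,0],[0.5,0,0,0.008,0],[0.5,0,0,0.004,0],[0.5,0,0,0,0],[0.5,0,0,0,0]]}}

```text
t: 8.53
tool_pos: [0.4837, -0.338, 0.0952]
tcp_rot: [2.479, 1.929, 0.0]
wrist_force: [-0.2, -0.7, -2.5]
opening: 0.0549
grasp_force: 42.9
```

Request:
{"name": "play_rows", "arguments": {"rows": [[0.5,0,0,0.002,0],[0.5,0,0,0.002,0],[0.5,0,0,0.001,0],[0.5,0,0,0,0],[0.5,0,0,0,0]]}}

```text
t: 8.95
tool_pos: [0.4835, -0.3379, 0.0898]
tcp_rot: [2.48, 1.929, -0.0]
wrist_force: [-0.7, -0.5, -2.5]
opening: 0.055
grasp_force: 42.9
```

```bash
python3 - <<'E'
from h import *
c=capture("side"); d=capture("scene")
a=cv2.resize(c["frame"][220:470,270:590],None,fx=1.25,fy=1.25); b=cv2.resize(d["frame"][170:420,50:370],None,fx=1.25,fy=1.25)
cv2.imwrite("pics/place.png",np.hstack([a,b])[:,:,::-1])
E
```

```text
(no output)
```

View pics/place.png

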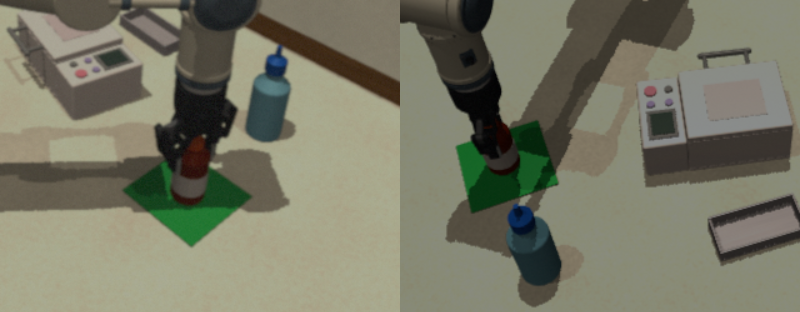

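Bottle is upright over the mat centre (left crop 190,190), no contact yet. I'll lower in 1 mm steps until the force shows contact.

Request:
{"name": "play_rows", "arguments": {"rows": [[0.5,0,0,0.001,0],[0.5,0,0,0,0],[0.5,0,0,0.001,0],[0.5,0,0,0,0],[0.5,0,0,0,0]]}}

```text
t: 9.47
tool_pos: [0.4836, -0.338, 0.088]
tcp_rot: [2.479, 1.929, 0.0]
wrist_force: [-0.0, -0.8, -2.0]
opening: 0.0549
grasp_force: 43.0
```

Request:
{"name": "play_rows", "arguments": {"rows": [[0.5,0,0,0.001,0],[0.5,0,0,0,0],[0.5,0,0,0,0]]}}

```text
t: 9.72
tool_pos: [0.4836, -0.3381, 0.0879]
tcp_rot: [2.479, 1.928, 0.0]
wrist_force: [-3.7, 2.3, 6.3]
opening: 0.0545
grasp_force: 43.6
```

Request:
{"name": "play_rows", "arguments": {"rows": [[0.5,0,0,0.001,0],[0.5,0,0,0,0],[0.5,0,0,0,0]]}}

```text
t: 9.97
tool_pos: [0.4836, -0.3382, 0.0879]
tcp_rot: [2.478, 1.928, -0.0]
wrist_force: [-4.8, 2.8, 11.0]
opening: 0.0548
grasp_force: 44.1
```

Request:
{"name": "play_rows", "arguments": {"rows": [[-0.3,0,0,-0.001,0],[-0.35,0,0,0,0],[-0.45,0,0,0,0],[-0.6,0,0,0,0],[-1,0,0,0,0],[-1,0,0,0,0],[-1,0,0,0,0],[-1,0,0,0,0],[-1,0,0,-0.005,0],[-1,0,0,-0.015,0],[-1,0,0,-0.025,0],[-1,0,0,-0.025,0],[-1,0,0,-0.025,0],[-1,0,0,-0.025,0],[-1,0,0,-0.025,0],[-1,0,0,-0.025,0],[-1,0,0,-0.02,0],[-1,0,0,-0.01,0],[-1,0,0,0,0],[-1,0,0,0,0]]}}

```text
t: 11.63
tool_pos: [0.4836, -0.338, 0.2866]
tcp_rot: [2.479, 1.929, 0.0]
wrist_force: [0.3, 0.1, -0.1]
opening: 0.0854
grasp_force: 0.0
```

```bash
python3 - <<'E'
from h import *
c=capture("wrist"); save(c,"w2")
d=capture("scene")
h=cv2.cvtColor(c["frame"],cv2.COLOR_RGB2HSV); m=cv2.inRange(h,(3,170,120),(16,255,255))
n,l,st,ce=cv2.connectedComponentsWithStats(m)
for i in range(1,n):
  if st[i][4]>100: print(ce[i],st[i],onz(c,*ce[i],.124))
# handle from first wrist view
import glob
E
```

```text
[314.64619493 227.91455274] [299 213  32  31 749] [ 0.48249426 -0.33842523  0.124     ]
```

Request:
{"name": "play_rows", "arguments": {"rows": [[-1,0.01,-0.003,0,0],[-1,0.02,-0.006,0,0],[-1,0.024,-0.0074,0,0],[-1,0.024,-0.0074,0,0],[-1,0.024,-0.0074,0,0],[-1,0.024,-0.0074,0,0],[-1,0.024,-0.0074,0,0],[-1,0.024,-0.0074,0,0],[-1,0.024,-0.0074,0,0],[-1,0.024,-0.0074,0,0],[-1,0.024,-0.0074,0,0],[-1,0.024,-0.0074,0,0],[-1,0.024,-0.0074,0,0],[-1,0.024,-0.0074,0,0],[-1,0.024,-0.0074,0,0],[-1,0.024,-0.0074,0,0],[-1,0.024,-0.0074,0,0],[-1,0.02,-0.003,0,0],[-1,0,0,0,0],[-1,0,0,0,0]]}}

```text
t: 13.4
tool_pos: [0.4644, 0.0908, 0.2856]
tcp_rot: [-2.476, -1.932, 0.003]
wrist_force: [-0.0, -0.6, -0.4]
opening: 0.0853
grasp_force: 0.0
```

Request:
{"name": "play_rows", "arguments": {"rows": [[-1,0,0,0,0],[-1,0,0,0,0]]}}

```text
t: 13.57
tool_pos: [0.4649, 0.0891, 0.2863]
tcp_rot: [-2.48, -1.928, 0.001]
wrist_force: [-0.5, 0.6, -0.5]
opening: 0.0855
grasp_force: 0.0
```

```bash
python3 - <<'E'
from h import *
import pickle
c=capture("wrist"); save(c,"w3"); pickle.dump(c,open("w3.pkl","wb")); s=state(); print(s["tool_pos"],s["joint_pos"])
print(proj(c,[[0.4645,0.0895,.0915]]))
E
```

```text
[0.46496095 0.08896742 0.28649648] [ 1.17325790e-01 -2.39525322e-01  1.49151771e+00 -2.37041985e-04
  1.89008904e+00  3.66915525e-01]
[[315.50813305 217.58826517]]
```

View pics/w3.png

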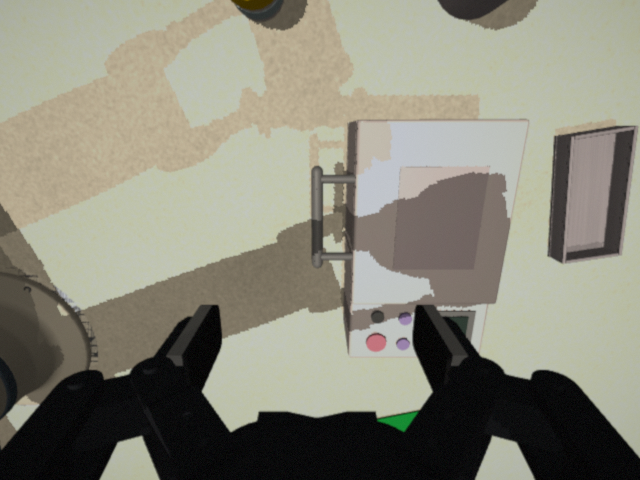

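The bar runs from (318,168) to (317,265), within 1 mm and 1° of my prediction. I'll narrow the fingers to about 26 mm so they fit between the bar and the lid edge, then descend.

Request:
{"name": "play_rows", "arguments": {"rows": [[0.39,0,0.001,0.01,0],[0.39,0,0,0.015,0],[0.39,0,0,0.015,0],[0.39,0,0,0.015,0],[0.39,0,0,0.015,0],[0.39,0,0,0.015,0],[0.39,0,0,0.015,0],[0.39,0,0,0.015,0],[0.39,0,0,0.01,0],[0.39,0,0,0,0],[0.39,0,0,0,0],[0.39,0,0,0,0]], "newtons": 30}}

```text
t: 14.62
tool_pos: [0.4664, 0.0893, 0.1626]
tcp_rot: [2.479, 1.928, 0.002]
wrist_force: [0.3, 0.2, -0.7]
opening: 0.0261
grasp_force: 0.0
```

```bash
python3 - <<'E'
from h import *
c=capture("wrist"); save(c,"w4"); s=state(); print(s["tool_pos"],s["opening"])
print(proj(c,[[0.4645,0.0895,.0915]]))
E
```

```text
[0.46654897 0.08942256 0.16295487] 0.025853179337547806
[[312.44394573 268.5453552 ]]
```

View pics/w4.png

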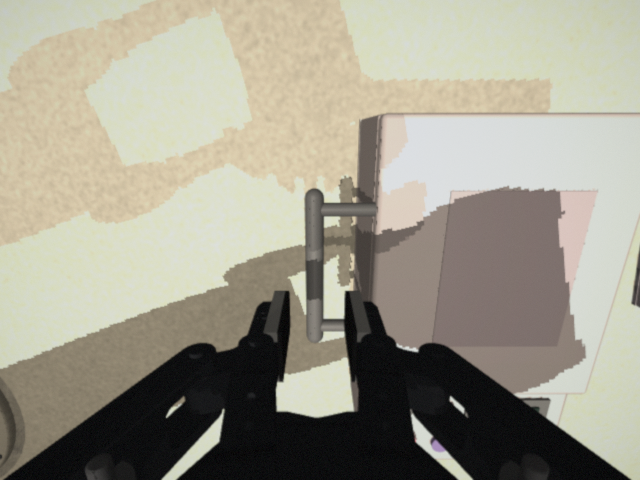

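The bar is at column 314.5, between the fingers and about 1 mm off centre. Descending now.

Request:
{"name": "play_rows", "arguments": {"rows": [[0.39,0,-0.001,0.008,0],[0.39,0,0,0.011,0],[0.39,0,0,0.011,0],[0.39,0,0,0.011,0],[0.39,0,0,0.011,0],[0.39,0,0,0.008,0],[0.39,0,0,0.005,0],[0.39,0,0,0,0],[0.39,0,0,0,0]]}}

```text
t: 15.42
tool_pos: [0.465, 0.0897, 0.0966]
tcp_rot: [-2.479, -1.929, 0.001]
wrist_force: [0.5, 0.0, -0.3]
opening: 0.026
grasp_force: 0.0
```

Request:
{"name": "play_rows", "arguments": {"rows": [[1,0,0,0,0],[1,0,0,0,0],[1,0,0,0,0],[1,0,0,0,0],[1,0,0,0,0],[1,0,0,0,0]], "newtons": 30}}

```text
t: 15.92
tool_pos: [0.465, 0.0899, 0.0975]
tcp_rot: [-2.479, -1.929, -0.001]
wrist_force: [-5.2, 1.1, 5.5]
opening: 0.0097
grasp_force: 29.6
```

```bash
python3 - <<'E'
import numpy as np
t=np.arange(0,1.801,.05); y=-.185*np.cos(t)+.006*np.sin(t); z=.185*np.sin(t)+.006*np.cos(t)
Y=np.round(y-y[0],4);Z=np.round(z-z[0],4)
print([[1,0,round(a,4),round(-b,4),0] for a,b in zip(np.diff(Y),np.diff(Z))])
E
```

```text
[[1, 0, np.float64(0.0005), np.float64(-0.0092), 0], [1, 0, np.float64(0.001), np.float64(-0.0092), 0], [1, 0, np.float64(0.0015), np.float64(-0.0092), 0], [1, 0, np.float64(0.0019), np.float64(-0.009), 0], [1, 0, np.float64(0.0023), np.float64(-0.009), 0], [1, 0, np.float64(0.0028), np.float64(-0.0088), 0], [1, 0, np.float64(0.0033), np.float64(-0.0087), 0], [1, 0, np.float64(0.0036), np.float64(-0.0085), 0], [1, 0, np.float64(0.0041), np.float64(-0.0083), 0], [1, 0, np.float64(0.0045), np.float64(-0.0081), 0], [1, 0, np.float64(0.0049), np.float64(-0.0078), 0], [1, 0, np.float64(0.0053), np.float64(-0.0076), 0], [1, 0, np.float64(0.0057), np.float64(-0.0073), 0], [1, 0, np.float64(0.006), np.float64(-0.0071), 0], [1, 0, np.float64(0.0063), np.float64(-0.0067), 0], [1, 0, np.float64(0.0067), np.float64(-0.0064), 0], [1, 0, np.float64(0.007), np.float64(-0.006), 0], [1, 0, np.float64(0.0073), np.float64(-0.0057), 0], [1, 0, np.float64(0.0076), np.float64(-0.0054), 0], [1, 0, np.float64(0.0078), np.float64(-0.0049), 0], [1, 0, np.float64(0.0081), np.float64(-0.0046), 0], [1, 0, np.float64(0.0082), np.float64(-0.0041), 0], [1, 0, np.float64(0.0085), np.float64(-0.0037), 0], [1, 0, np.float64(0.0087), np.float64(-0.0033), 0], [1, 0, np.float64(0.0088), np.float64(-0.0029), 0], [1, 0, np.float64(0.0089), np.float64(-0.0024), 0], [1, 0, np.float64(0.009), np.float64(-0.0019), 0], [1, 0, np.float64(0.0092), np.float64(-0.0015), 0], [1, 0, np.float64(0.0092), np.float64(-0.0011), 0], [1, 0, np.float64(0.0092), np.float64(-0.0006), 0], [1, 0, np.float64(0.0093), np.float64(-0.0001), 0], [1, 0, np.float64(0.0092), np.float64(0.0004), 0], [1, 0, np.float64(0.0092), np.float64(0.0008), 0], [1, 0, np.float64(0.0092), np.float64(0.0012), 0], [1, 0, np.float64(0.0091), np.float64(0.0017), 0], [1, 0, np.float64(0.009), np.float64(0.0022), 0]]
```

Request:
{"name": "play_rows", "arguments": {"rows": [[1,0,0.0005,-0.0092,0],[1,0,0.001,-0.0092,0],[1,0,0.0015,-0.0092,0],[1,0,0.0019,-0.009,0],[1,0,0.0023,-0.009,0],[1,0,0.0028,-0.0088,0]], "newtons": 40}}

```text
t: 16.42
tool_pos: [0.4743, 0.0875, 0.1521]
tcp_rot: [-2.478, -1.929, 0.002]
wrist_force: [-5.6, 3.1, -0.3]
opening: 0.0094
grasp_force: 38.9
```

Request:
{"name": "play_rows", "arguments": {"rows": [[1,0,0.0033,-0.0087,0],[1,0,0.0036,-0.0085,0],[1,0,0.0041,-0.0083,0],[1,0,0.0045,-0.0081,0],[1,0,0.0049,-0.0078,0],[1,0,0.0053,-0.0076,0],[1,0,0.0057,-0.0073,0],[1,0,0.006,-0.0071,0],[1,0,0.0063,-0.0067,0],[1,0,0.0067,-0.0064,0]]}}

```text
t: 17.25
tool_pos: [0.5225, 0.0754, 0.2312]
tcp_rot: [-2.477, -1.929, 0.001]
wrist_force: [-12.4, 3.9, 8.9]
opening: 0.0095
grasp_force: 39.0
```

```bash
python3 - <<'E'
from h import *
c=capture("side"); d=capture("scene")
a=cv2.resize(c["frame"][120:370,200:520],None,fx=1.25,fy=1.25); b=cv2.resize(d["frame"][120:370,150:470],None,fx=1.25,fy=1.25)
cv2.imwrite("pics/lid1.png",np.hstack([a,b])[:,:,::-1])
E
```

```text
(no output)
```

View pics/lid1.png

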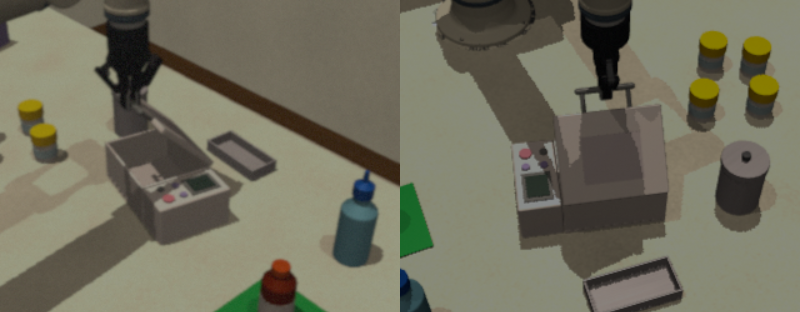

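The lid is about 45° open with the handle held, and the bottle stands on the mat. I'll continue the arc.

Request:
{"name": "play_rows", "arguments": {"rows": [[1,0,0.007,-0.006,0],[1,0,0.0073,-0.0057,0],[1,0,0.0076,-0.0054,0],[1,0,0.0078,-0.0049,0],[1,0,0.0081,-0.0046,0],[1,0,0.0082,-0.0041,0],[1,0,0.0085,-0.0037,0],[1,0,0.0087,-0.0033,0]]}}

```text
t: 18.02
tool_pos: [0.5854, 0.0595, 0.269]
tcp_rot: [2.478, 1.929, 0.005]
wrist_force: [-4.5, 4.1, 5.6]
opening: 0.0096
grasp_force: 40.9
```

Request:
{"name": "play_rows", "arguments": {"rows": [[1,0,0.0088,-0.0029,0],[1,0,0.0089,-0.0024,0],[1,0,0.009,-0.0019,0],[1,0,0.0092,-0.0015,0],[1,0,0.0092,-0.0011,0],[1,0,0.0092,-0.0006,0]]}}

```text
t: 18.52
tool_pos: [0.6384, 0.046, 0.2785]
tcp_rot: [2.478, 1.928, 0.005]
wrist_force: [-1.8, 2.7, 1.3]
opening: 0.0092
grasp_force: 41.0
```

Request:
{"name": "play_rows", "arguments": {"rows": [[1,0,0.0093,-0.0001,0],[1,0,0.0092,0.0004,0],[1,0,0.0092,0.0008,0],[1,0,0.0092,0.0012,0],[1,0,0.0091,0.0017,0],[1,0,0.008,0.002,0],[1,0,0,0,0],[1,0,0,0,0]]}}

```text
t: 19.18
tool_pos: [0.6913, 0.0325, 0.2715]
tcp_rot: [2.477, 1.927, 0.006]
wrist_force: [2.8, 1.6, 4.9]
opening: 0.0097
grasp_force: 42.0
```

Request:
{"name": "play_rows", "arguments": {"rows": [[0.3,0,0,0,0],[0,0,0,0,0],[0,0,0,0,0],[0,0,0,0,0],[0,0,0,-0.005,0],[0,0,0,-0.01,0],[0,0,0,-0.015,0],[0,0,0,-0.015,0],[0,0,0,-0.015,0],[0,0,0,0,0],[0,0,0,0,0]]}}

```text
t: 20.1
tool_pos: [0.6901, 0.0327, 0.3318]
tcp_rot: [2.478, 1.928, 0.004]
wrist_force: [0.1, -0.4, -0.7]
opening: 0.0425
grasp_force: 0.0
```

Request:
{"name": "play_rows", "arguments": {"rows": [[-1,0.005,-0.008,0,0],[-1,0.01,-0.015,0,0],[-1,0.014,-0.02,0,0],[-1,0.015,-0.02,0,0],[-1,0.015,-0.02,0,0],[-1,0.015,-0.02,0,0],[-1,0.015,-0.02,0,0],[-1,0.015,-0.02,0,0],[-1,0.015,-0.02,0,0],[-1,0.015,-0.02,0,0],[-1,0.015,-0.02,0,0],[-1,0.015,-0.02,0,0],[-1,0.015,-0.02,0,0],[-1,0.015,-0.02,0,0],[-1,0.015,-0.02,0,0],[-1,0.012,-0.02,0,0],[-1,0.005,-0.015,0,0]]}}

```text
t: 21.52
tool_pos: [0.4349, 0.3316, 0.3279]
tcp_rot: [-2.477, -1.931, 0.004]
wrist_force: [-0.2, 0.2, 0.7]
opening: 0.0857
grasp_force: 0.0
```

Request:
{"name": "play_rows", "arguments": {"rows": [[-1,0,0,0.008,-0.1208],[-1,0,0,0.008,-0.1208],[-1,0,0,0.008,-0.1208],[-1,0,0,0.008,-0.1208],[-1,0,0,0.008,-0.1208],[-1,0,0,0.008,-0.1208],[-1,0,0,0.008,-0.1208],[-1,0,0,0.008,-0.1208],[-1,0,0,0.008,-0.1208],[-1,0,0,0.008,-0.1208],[-1,0,0,0.008,-0.1208],[-1,0,0,0.008,-0.1208],[-1,0,0,0.008,-0.1208],[-1,0,0,0,0],[-1,0,0,0,0],[-1,0,0,0,0]]}}

```text
t: 22.85
tool_pos: [0.4367, 0.3299, 0.2256]
tcp_rot: [-0.395, -3.116, 0.0]
wrist_force: [0.5, 0.1, -0.0]
opening: 0.0854
grasp_force: 0.0
```

```bash
python3 - <<'E'
from h import *
w=capture("wrist"); s=state(); print(s["t"],s["tool_pos"],cv2.Rodrigues(s["tcp_rot"])[0].round(3),s["joint_pos"])
h=cv2.cvtColor(w["frame"],cv2.COLOR_RGB2HSV); m=cv2.inRange(h,(18,150,60),(35,255,255))
n,l,st,ce=cv2.connectedComponentsWithStats(m)
for i in range(1,n):
  if st[i][4]>100: print(ce[i],st[i],onz(w,*ce[i],.072))
c=capture("side"); d=capture("scene")
a=c["frame"][120:370,200:520]; b=d["frame"][120:370,150:470]
a=np.hstack([a,b]); e=np.hstack([cv2.resize(w["frame"],(320,240)),np.zeros((240,320,3),np.uint8)])
cv2.imwrite("pics/lid2.png",np.vstack([a,e])[:,:,::-1])
E
```

```text
22.9 [0.43695165 0.33002409 0.22604156] [[-0.969  0.249  0.   ]
 [ 0.249  0.969  0.   ]
 [-0.     0.    -1.   ]] [ 5.84735418e-01 -5.44495682e-02  1.43141292e+00  1.69054357e-05
  1.76433215e+00 -7.34564237e-01]
[368.85531062  93.53707415] [ 331   52   77   83 4990] [0.34342748 0.39374055 0.072     ]
[471.69835869 135.05144115] [ 430   97   84   77 4996] [0.39241613 0.465086   0.072     ]
[303.37703016 257.100058  ] [ 271  223   65   68 3448] [0.45779505 0.31191668 0.072     ]
[433.05600222 264.04990297] [ 399  231   70   67 3607] [0.49247719 0.42053502 0.072     ]
```

View pics/lid2.png

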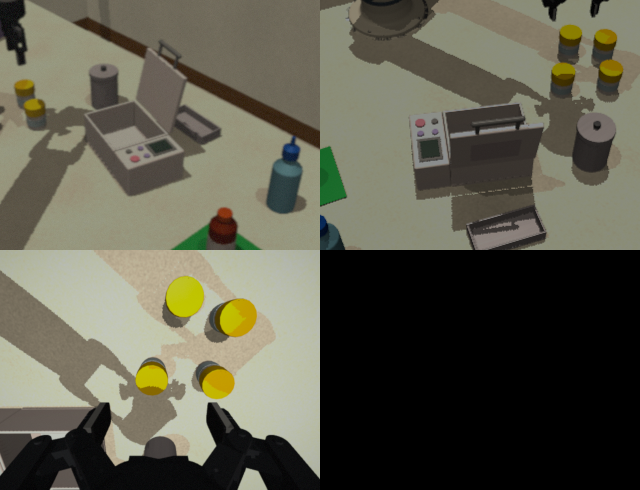

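The lid stands open past upright. The target pot is the lower-left cap at (152,378) in the wrist inset, and its y of 0.312 is the smallest of the four.

Request:
{"name": "play_rows", "arguments": {"rows": [[-1,-0.008,-0.004,0.008,0],[-1,-0.008,-0.004,0.012,0],[-1,-0.008,-0.0034,0.015,0],[-1,0,0,0.015,0],[-1,0,0,0.015,0],[-1,0,0,0.015,0],[-1,0,0,0.015,0],[-1,0,0,0.015,0],[-1,0,0,0.015,0],[-1,0,0,0.015,0],[-1,0,0,0.012,0],[-1,0,0,0.008,0],[-1,0,0,0.002,0],[-1,0,0,0,0],[-1,0,0,0,0]]}}

```text
t: 24.25
tool_pos: [0.4581, 0.3131, 0.0644]
tcp_rot: [0.39, 3.116, 0.001]
wrist_force: [-0.4, 0.2, 0.3]
opening: 0.0853
grasp_force: 0.0
```

Request:
{"name": "play_rows", "arguments": {"rows": [[0.5,0,0,0,0],[0.5,0,0,0,0],[0.5,0,0,0,0],[0.5,0,0,0,0],[0.5,0,0,0,0],[0.5,0,0,0,0],[0.5,0,0,0,0]], "newtons": 35}}

```text
t: 24.83
tool_pos: [0.4582, 0.3133, 0.065]
tcp_rot: [0.389, 3.116, 0.002]
wrist_force: [-0.5, -0.2, 5.2]
opening: 0.0574
grasp_force: 38.1
```

Request:
{"name": "play_rows", "arguments": {"rows": [[0.5,0,0,-0.005,0],[0.5,0,0,-0.012,0],[0.5,0,0,-0.018,0],[0.5,0,0,-0.02,0],[0.5,0,0,-0.02,0],[0.5,0,0,-0.02,0],[0.5,0,0,-0.02,0],[0.5,0,0,-0.02,0],[0.5,0,0,-0.015,0],[0.5,0,0,-0.01,0],[0.5,0,0,0,0]]}}

```text
t: 25.75
tool_pos: [0.4582, 0.3134, 0.2269]
tcp_rot: [0.389, 3.114, 0.004]
wrist_force: [0.3, 1.0, -2.2]
opening: 0.0571
grasp_force: 37.7
```

Request:
{"name": "play_rows", "arguments": {"rows": [[0.5,-0.004,-0.0057,0,0],[0.5,-0.008,-0.01,0,0],[0.5,-0.011,-0.014,0,0],[0.5,-0.012,-0.016,0,0],[0.5,-0.012,-0.016,0,0],[0.5,-0.012,-0.016,0,0],[0.5,-0.012,-0.016,0,0],[0.5,-0.012,-0.016,0,0],[0.5,-0.012,-0.016,0,0],[0.5,-0.012,-0.016,0,0],[0.5,-0.012,-0.016,0,0],[0.5,-0.012,-0.016,0,0],[0.5,-0.012,-0.016,0,0],[0.5,-0.0108,-0.014,0,0],[0.5,-0.005,-0.007,0,0],[0.5,-0.003,-0.004,0,0],[0.5,0,0,0,0],[0.5,0,0,0,0],[0.5,0,0,0,0],[0.5,0,0,0,0]]}}

```text
t: 27.42
tool_pos: [0.5613, 0.0659, 0.2238]
tcp_rot: [-0.388, -3.118, -0.0]
wrist_force: [-0.6, 0.1, -1.7]
opening: 0.0567
grasp_force: 37.8
```

```bash
python3 - <<'E'
from h import *
w=capture("wrist"); s=state(); print(s["t"],s["tool_pos"],s["opening"],s["wrist_force"])
c=capture("side")
a=cv2.resize(c["frame"][100:300,200:456],(400,312))
cv2.imwrite("pics/ins.png",np.hstack([cv2.resize(w["frame"],(400,300)),a[:300]])[:,:,::-1])
E
```

```text
27.4667 [0.5613792  0.06588262 0.22392002] 0.05687807121366047 [ 0.3146185  -0.06816376 -1.9632316 ]
```

View pics/ins.png

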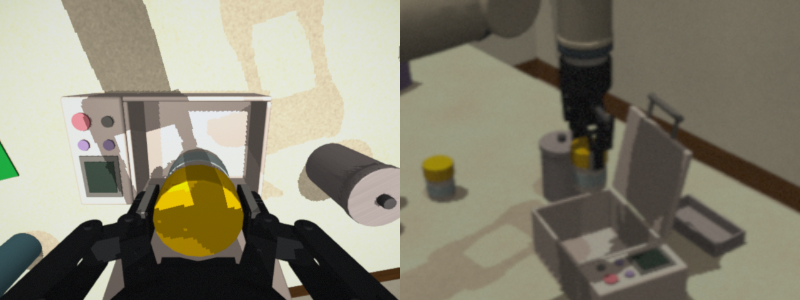

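The pot hangs upright, centred over the open chamber. Lowering it.

Request:
{"name": "play_rows", "arguments": {"rows": [[0.5,0,0,0.008,0],[0.5,0,0,0.014,0],[0.5,0,0,0.014,0],[0.5,0,0,0.014,0],[0.5,0,0,0.014,0],[0.5,0,0,0.014,0]]}}

```text
t: 28.02
tool_pos: [0.5611, 0.065, 0.1433]
tcp_rot: [-0.39, -3.116, 0.001]
wrist_force: [0.5, -0.0, -1.7]
opening: 0.0571
grasp_force: 37.8
```

Request:
{"name": "play_rows", "arguments": {"rows": [[0.5,0,0,0.012,0],[0.5,0,0,0.012,0],[0.5,0,0,0.012,0],[0.5,0,0,0.012,0],[0.5,0,0,0.01,0],[0.5,0,0,0.008,0],[0.5,0,0,0.003,0],[0.5,0,0,0.001,0],[0.5,0,0,0,0],[0.5,0,0,0,0]]}}

```text
t: 28.85
tool_pos: [0.562, 0.0651, 0.0766]
tcp_rot: [0.39, 3.116, 0.0]
wrist_force: [-0.3, 0.6, -1.0]
opening: 0.0572
grasp_force: 37.8
```

Request:
{"name": "play_rows", "arguments": {"rows": [[0.5,0,0,0.001,0],[0.5,0,0,0.001,0],[0.5,0,0,0.001,0],[0.5,0,0,0,0],[0.5,0,0,0,0]]}}

```text
t: 29.27
tool_pos: [0.5615, 0.0651, 0.0727]
tcp_rot: [-0.39, -3.117, 0.0]
wrist_force: [0.5, -0.8, -1.8]
opening: 0.0572
grasp_force: 37.8
```

Request:
{"name": "play_rows", "arguments": {"rows": [[0.5,0,0,0.001,0],[0.5,0,0,0,0],[0.5,0,0,0.001,0],[0.5,0,0,0,0],[0.5,0,0,0,0]]}}

```text
t: 29.68
tool_pos: [0.5617, 0.0651, 0.0711]
tcp_rot: [0.39, 3.117, 0.0]
wrist_force: [-0.2, 0.2, -0.3]
opening: 0.057
grasp_force: 38.0
```

Request:
{"name": "play_rows", "arguments": {"rows": [[0.5,0,0,0.001,0],[0.5,0,0,0,0],[0.5,0,0,0,0]]}}

```text
t: 29.93
tool_pos: [0.5618, 0.065, 0.071]
tcp_rot: [0.39, 3.116, 0.0]
wrist_force: [-2.4, -0.6, 5.3]
opening: 0.0569
grasp_force: 38.5
```

Request:
{"name": "play_rows", "arguments": {"rows": [[-0.35,0,0,0,0],[-0.4,0,0,0,0],[-0.5,0,0,0,0],[-0.8,0,0,0,0],[-0.8,0,0,0,0],[-0.8,0,0,0,0],[-0.8,0,0,-0.004,0],[-0.8,0,0,-0.01,0],[-0.8,0,0,-0.02,0],[-0.8,0,0,-0.025,0],[-0.8,0,0,-0.025,0],[-0.8,0,0,-0.025,0],[-0.8,0,0,-0.025,0],[-0.8,0,0,-0.025,0],[-0.8,0,0,-0.02,0],[-0.8,0,0,-0.01,0],[-0.8,0,0,0,0],[-0.8,0,0,0,0]]}}

```text
t: 31.43
tool_pos: [0.5617, 0.0651, 0.2589]
tcp_rot: [0.39, 3.117, 0.0]
wrist_force: [-0.3, 1.4, -0.6]
opening: 0.0771
grasp_force: 0.0
```

```bash
python3 - <<'E'
from h import *
w=capture("wrist"); s=state(); print(s["t"],s["tool_pos"],s["opening"],s["wrist_force"])
c=capture("side"); d=capture("scene")
top=np.hstack([cv2.resize(w["frame"],(400,300)),cv2.resize(c["frame"],(400,300))]); bot=np.hstack([cv2.resize(d["frame"],(400,300)),cv2.resize(c["frame"][170:350,250:490],(400,300))])
cv2.imwrite("pics/fin.png",np.vstack([top,bot])[:,:,::-1])
E
```

```text
31.4833 [0.56136701 0.06506432 0.25756403] 0.0765221101992154 [ 0.27104327 -0.20705036  0.25072943]
```

View pics/fin.png

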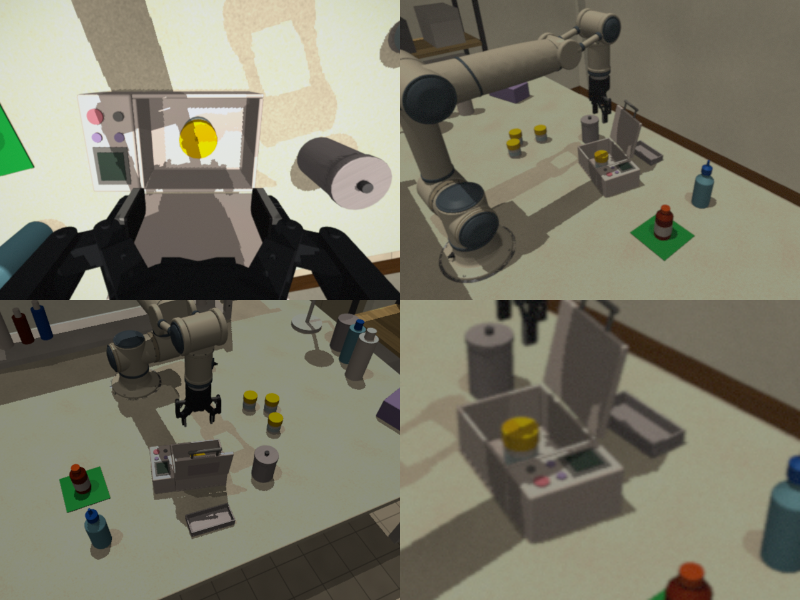

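The pot stands upright in the chamber (wrist inset 198,138), the lid is open, and the bottle is upright on the mat (side inset 664,222). Nothing touches the gripper.

```bash
python3 -c "
from bench import job_done
print(job_done())"
```

```text
the job is handed in; nothing more can be done
None
```

The job is done and handed in at about 31 s: the bottle stands upright on the green mat, the analyser's lid is open past upright, the pot stands on the chamber floor, and the final pictures show the canister, wash bottle and dish as they were.

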